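Put the purple thread spool away in the round organiser

TASK

Put the purple thread spool away in the round organiser: turn the slotted cover by its red knob until its opening lines up squarely with the compartment marked with the purple stud, and stand the spool upright on that compartment's floor. Then turn the cover until its opening lines up squarely with the black stud, so that the organiser is closed. Leave everything else on the table where it stands.

Things in the scene. Friction and masses are not known exactly. Their poses are not given: they have to be found in the camera images.
- organiser_centre (a point): Centre of the round wooden organiser, on the vertical axis about which its cover turns, at the height of the rim's top, 51 mm above the table. The organiser is 250 mm across and fixed; which side of the robot it stands on varies, and it may be turned any way. Its outer wall runs from 108 to 125 mm radius, the post in the middle has a radius of 16 mm.
- organiser: Underside centre of the organiser. Its floor is 5 mm thick. Dividers 4 mm thick part it into five sectors of 72 degrees: four open compartments 44 mm deep and one blank, filled with wood. On the rim, on the middle line of each sector, is a stud 16 mm across and 6 mm high: black (14 mm) for the blank; purple, yellow, red, teal in varying order for the compartments.
- purple_mark: Underside of the purple stud on the organiser's rim, 116 mm from the axis, on the middle line of the wanted compartment. The spool fits best with its centre about 66 mm from the axis on this line.
- closed_stud (a point): The black stud on the rim, 116 mm from the axis, on the middle line of the blank sector.
- cover (a joint): Angle of the cover, rad: 0 when its opening is over the blank sector, growing anticlockwise seen from above. It turns from -4 to 4 with light friction (about 2 N at the knob) and stays where it is left. At the start it is within 0.95 of 0.
- cover_opening (a point): Point that turns with the cover, 116 mm from the axis (over the rim), on the middle line of the cover's opening: over a stud, the opening is lined up with that sector. The cover is a plywood disc of 106 mm radius, underside 52 mm and top 57 mm above the table; its opening is a sector of 60 degrees from 25 mm radius out to the edge.
- cover_knob (a point): The cover's red knob, opposite the opening, 75 mm from the axis: an upright round post 22 mm across (16 mm at its foot), from 58 to 95 mm above the table; this point is on its axis, 81 mm above the table. The knob spins freely on its pin, so it can be held and led round in a circle without turning the hand.
- purple_spool_centre (a point): Centre of the loose purple spool: an upright cylinder 28 mm across at its two end flanges (25 mm between them), 40 mm high, about 40 g. z is its own axis. It stands on the sorting board.
- yellow_spool_centre (a point): Centre of a yellow spool of the same size, on the board; leave it.
- teal_spool_centre (a point): Centre of a teal spool of the same size, on the board; leave it.
- pin_tub: Underside of a white pin tub with a steel lid, 34 mm across and 44 mm high, on the board; leave it.
- board: Underside centre of the cork sorting board, 190 x 190 x 10 mm, fixed. The three spools and the tub stand on it, one near each corner, which at which varies.
- twine_reel: Underside of a brown twine reel, 48 mm across and 56 mm high, between organiser and board; leave it.
- drink_flask: Underside of a navy drinks flask, 70 mm across and 230 mm high with a steel cap, at the back; leave it.
- cup_left: Underside of an empty kraft paper cup, 80 mm across at the rim and 95 mm high, at the left; leave it.
- cup_near: Underside of a like cup, near the robot; leave it.
- plates: Underside of a stack of white plates with napkins, 170 mm across and 45 mm high, at the right; leave it.
- scissors: A pair of scissors lying flat, 170 mm long, 8 mm high, near the robot; leave it.
- glasses: A pair of reading glasses, 120 mm wide, 53 mm high, near the robot; leave it.

How it is judged (in metres and radians):
On the way, in this order (a step that is already met when the one before it is completed fails the run):
1. the cover's opening is lined up with the purple-marked compartment (horizontal distance between cover_opening and purple_mark below 0.012 m), for 0.2 s.
2. the purple spool stands upright on the floor of the purple-marked compartment (horizontal distance between purple_spool_centre and purple_mark below 0.082 m and horizontal distance between purple_spool_centre and organiser_centre below 0.096 m and height (world z) of purple_spool_centre below 0.031 m and angle between purple_spool_centre's own z axis and vertical below 0.15 rad), for 0.2 s.
At the end, for the whole second after the job is handed in: The purple spool stands upright (within 0.15 rad) on the floor of the compartment marked purple (its centre below 31 mm), and the cover is at rest with the middle of its opening within 12 mm, at the rim, of the black stud (all of step 2 and horizontal distance between cover_opening and closed_stud below 0.012 m and velocity of joint cover between -0.05 and 0.05 rad/s); the robot touches nothing.
It fails at once if another thing on the table is moved by more than 25 mm or tipped over (distance of any of yellow_spool_centre, teal_spool_centre, pin_tub, drink_flask, cup_left, cup_near, twine_reel, plates, scissors, glasses from where it was at the start of the episode above 0.025 m or angle between any of yellow_spool_centre, teal_spool_centre, pin_tub, drink_flask, cup_left, cup_near, twine_reel, plates, scissors, glasses's own z axis and vertical above 0.5 rad).
It also fails if it takes over 72 s, if anything falls off the work surface, if the arm or the gripper's body presses on something with over 40 N, if the wrist force passes 120 N, or if a joint passes its speed limit or range.

ROBOT

A 7-joint arm with a two-finger parallel gripper is mounted at the origin on the work surface. World frame = base frame: x ahead of the robot, y to its left, z up, the work surface at z = 0. Lengths are in m, angles in degrees, forces in N, time in s.
With the tool pointing down it reaches from about 0.4 to 0.85 m from the base axis. Payload 4.4 kg.
Tool frame: the origin (TCP) lies at the centre of the arm's flange, where the gripper is bolted on; the fingertips stand 199 mm ahead of it and the grasp point (between the pads) lies 180 mm ahead of it; z points along the fingers, y is the line along which they close (so a half turn about z gives the same grasp; the last joint's range is limited). The gripper opens to 94 mm and grips with 3 to 60 N. Pads are 16 mm wide; open, the fingers measure 119 mm over their backs; the gripper's body (75 mm by 177 mm) begins 78 mm behind the grasp point.
Start: joints at [-73.556, 36.005, 2.206, 86.941, -1.547, 57.084, -1.146], TCP at [0.225, 0.61, 0.405] pointing down, gripper open.
Joint ranges: [-175.42, 175.42], [-21.48, 121.26], [-71.46, 75.88], [10.55, 141.38], [-63.04, 243.04], [13.31, 113.54], [-168.57, 168.57]. Speed limits (degrees/s): [147.25, 147.25, 180, 180, 180, 180, 180].

INTERFACE

Orientations are given as a 3x3 rotation matrix whose columns are the frame's x, y, z axes.
In Python, from plant import manip gives the robot as it stands.
- The arm moves only by the tool jog_arm, never from a script. Its argument "rows" is a list that holds one entry, the list of rows, each a list of 7 numbers: the opening, from -1 (shut) to 1 (fully open), then the shift along the tool's x, y, z as a fraction of full scale, then the turn, a rotation vector about the tool's x, y, z as a fraction of full scale. A call has exactly 8 rows; each row is the pose to reach, as a shift and turn from the pose commanded when the call began, along the tool's axes at that moment; what a row does not reach only later rows make up. Full scale, the value 1, is 75 cm for a shift and 90 degrees for a turn. A row lasts 1/10 s, in which the tool goes at most 50 mm and 8.59 degrees, less where a joint would pass 70% of its speed; a pose out of reach is approached as far as the arm can. A call with a number of a shift or a turn outside -1 to 1 is refused whole. A call with a gripper value outside its range is refused whole. The fingers move at their own pace and stop on an object; the grip force is fixed at half the most. Time passes only in rows, so rows that repeat a pose let the fingers close, or fill a call up. It gives the time, the measured TCP pose, the force, the opening and the grip force at its end, in the units of the state.
- manip.sense(): the state, without advancing time (a new reading comes with each control period).
- manip.snapshot(name): name is "scene" or "top"; returns a dict with "img" (384x512x3 uint8, red, green, blue), "fx", "fy", "cx", "cy" (pixels), "k1" (the pictures are not rectified: a ray, as slopes to the right and down, at radius r is drawn at 1 + k1 r^2 times it, then the intrinsics apply), "xyz" and "rotation" of the camera in the world. Camera axes: x right, y down, z forward; pixel columns grow to the right and rows downward; lengths in m; the calibration is good to about 2 mm. A picture is of the moment at which its call begins. There is no depth.
- manip.close_job(): hands the job in; it is judged then, once.
Trained networks look in a picture, given as the dict that the camera call returned (one of the last four; its "shot" number tells which), for a name from the list of things; names that differ only in an ending like _2 or _b are one class to them, and where a whole thing is asked for, a point or a joint stands for the part that bears it (a point fixed in the world has none). Each returns a list of dicts, best first, with "score" (0 to 1); they miss things now and then, are a little off and sometimes report something else, mostly with a low value. They report only what shows in the picture. A call takes as long as a camera call.
- manip.spot_in(picture, target): "at" ([column, row] in pixels, amid what is visible of it).
- manip.silhouettes(picture, target): "pixels" (384x512 bool, what is visible of it) and "at" ([column, row] in pixels, amid what is visible of it).
The state is a dict: "t": time; "qpos": joint angles; "dq": joint speeds; "joint_efforts": joint torques, N m; "tool_pos": TCP position; "ee_rot": TCP orientation; "contact_force": force on the tool from outside, world axes, zero at the start; "torque": the same for the moment, N m; "gripper_width": finger opening in m; "grip_force": force on a finger pad.
Only numpy, scipy, OpenCV 4.12 (cv2) and the standard library are available. Lean on these libraries where they do the work, as an engineer would, in place of code of your own. Each camera call takes 0.05 s, during which the arm holds its last target. There are 200 camera calls.

## Working session

There is one attempt and no reset: what is moved stays moved. The work goes in short steps, Python scripts to look and compute and a tool call to move; the robot and the scene stay as the last step left them, time stands still between calls to the robot, and variables do not carry over. Pictures are saved under pics/ and viewed, at most 10 in all, crops included, and the job is handed in when it is done.

Besides the shell and the picture viewer there is one more tool, called after "Request:" as a command line: name --argument value ..., lists and objects as JSON in quotes. jog_arm: Moves the arm, as the interface text tells. Shift numbers are shares of 75 cm and turn numbers shares of 90 degrees, none past 1 either way. Its arguments: {"type":"object","properties":{"rows":{"type":"array","items":{"type":"array","items":{"type":"array","items":{"type":"number"}}}}},"required":["rows"]}

```bash
mkdir -p pics; ls
cat > h.py <<'E'
import numpy as np, cv2
from plant import manip
def ray(p,uv):
    K=np.array([[p['fx'],0,p['cx']],[0,p['fy'],p['cy']],[0,0,1.]])
    n=cv2.undistortPoints(np.array([[uv]],float),K,np.array([p['k1'],0,0,0.]))[0,0]
    d=np.array(p['rotation'])@np.array([n[0],n[1],1]); return np.array(p['xyz']),d
def onz(p,uv,z):
    o,d=ray(p,uv); return o+d*(z-o[2])/d[2]
def proj(p,X):
    c=np.array(p['rotation']).T@(np.array(X)-p['xyz']); n=c[:2]/c[2]
    n=n*(1+p['k1']*(n@n)); return [p['fx']*n[0]+p['cx'],p['fy']*n[1]+p['cy']]
def save(p,name): cv2.imwrite('pics/'+name,p['img'][:,:,::-1])
E
python3 - <<'E'
from h import *
np.set_printoptions(precision=4,suppress=True)
s=manip.sense(); print(s['t'],s['tool_pos'],s['ee_rot'],s['gripper_width'])
a=manip.snapshot('top'); b=manip.snapshot('scene')
cv2.imwrite('pics/top0.png',a['img'][:,:,::-1]);cv2.imwrite('pics/sc0.png',b['img'][:,:,::-1])
Z=dict(organiser=.03,purple_mark=.057,closed_stud=.057,cover=.057,cover_opening=.057,cover_knob=.095,purple_spool_centre=.05,yellow_spool_centre=.05,teal_spool_centre=.05,pin_tub=.054,board=.01,twine_reel=.056,drink_flask=.2,cup_left=.09,cup_near=.09,plates=.045,scissors=.008,glasses=.03)
for p in (a,b):
  print(p['xyz'],p['rotation'])
  for n,z in Z.items():
    try: r=manip.spot_in(p,n)
    except Exception as e: print(n,e); continue
    print(n,[(round(q['score'],2),np.round(q['at'],1),onz(p,q['at'],z)[:2]) for q in r[:2]])
E
```

```text
pics
0.0 [0.2245 0.6097 0.4038] [[-0.9384  0.3455 -0.0006]
 [ 0.3455  0.9384 -0.0017]
 [-0.     -0.0018 -1.    ]] 0.09399475741511705
[ 0.4301 -0.0229  1.2626] [[ 0.0213 -0.9943  0.104 ]
 [-0.9997 -0.0219 -0.0049]
 [ 0.0072 -0.1039 -0.9946]]
organiser [(0.62, array([179.3, 183.1]), array([0.5716, 0.2133])), (0.42, array([391. , 195.7]), array([ 0.5462, -0.461 ]))]
purple_mark [(0.67, array([298.9, 263.3]), array([ 0.3307, -0.1656]))]
closed_stud [(0.76, array([180.5, 183.8]), array([0.5664, 0.2043]))]
cover [(0.82, array([175.9, 178.2]), array([0.5836, 0.2194]))]
cover_opening [(0.84, array([172.7, 177.1]), array([0.5868, 0.2295]))]
cover_knob [(0.78, array([175.5, 177. ]), array([0.5823, 0.2131]))]
purple_spool_centre [(0.57, array([298.3, 196.1]), array([ 0.5367, -0.1623]))]
yellow_spool_centre []
teal_spool_centre [(0.61, array([317.3, 170.1]), array([ 0.6199, -0.2213])), (0.52, array([174. , 177.4]), array([0.5869, 0.2269]))]
pin_tub []
board [(0.81, array([304.3, 180.5]), array([ 0.5912, -0.1859])), (0.31, array([179.9, 184.1]), array([0.5707, 0.2151]))]
twine_reel [(0.68, array
[... 1156 characters left out ...]
[210. , 196.4]), array([ 0.624 , -0.1395]))]
pin_tub [(0.67, array([211.7, 194.2]), array([ 0.617 , -0.1377]))]
board [(0.76, array([199.8, 191.1]), array([ 0.6034, -0.1951]))]
twine_reel [(0.56, array([254.9, 209.9]), array([0.6013, 0.001 ]))]
drink_flask [(0.88, array([213.8, 236. ]), array([ 0.7894, -0.0036]))]
cup_left [(0.6, array([412.1, 251. ]), array([0.5225, 0.4295]))]
cup_near [(0.73, array([293.6, 152.9]), array([0.3844, 0.0119]))]
plates [(0.69, array([139.9, 145.9]), array([ 0.5717, -0.4437]))]
scissors [(0.76, array([251.7, 140.7]), array([ 0.3463, -0.1593]))]
glasses [(0.5, array([379.4, 198. ]), array([0.3656, 0.2946])), (0.43, array([324.8, 240.1]), array([0.5753, 0.2136]))]
```

Run:
```python
import cv2,numpy as np
a=cv2.imread('pics/top0.png');b=cv2.imread('pics/sc0.png')
A=cv2.resize(a[110:290,90:350],(800,554),interpolation=cv2.INTER_CUBIC)
B=cv2.resize(b[120:300,150:410],(800,554),interpolation=cv2.INTER_CUBIC)
cv2.imwrite('pics/top0c.png',A);cv2.imwrite('pics/sc0c.png',B)
```

```text
(no output)
```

View pics/top0c.png

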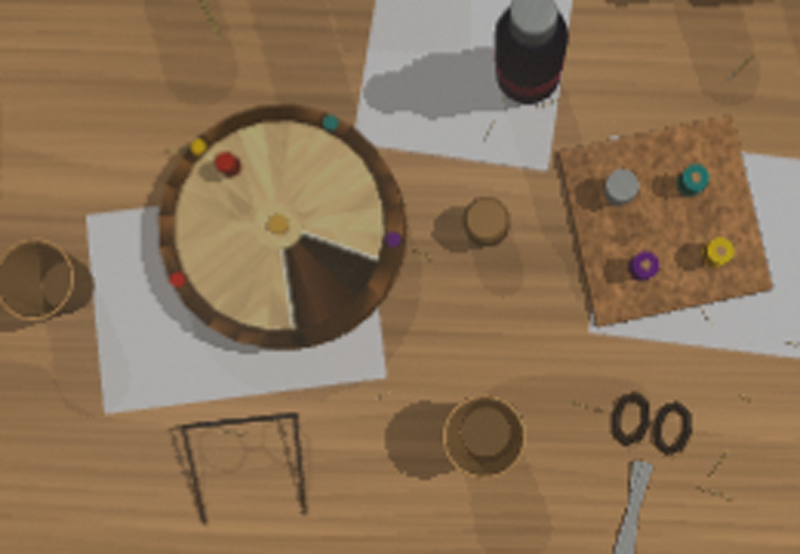

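View pics/sc0c.png

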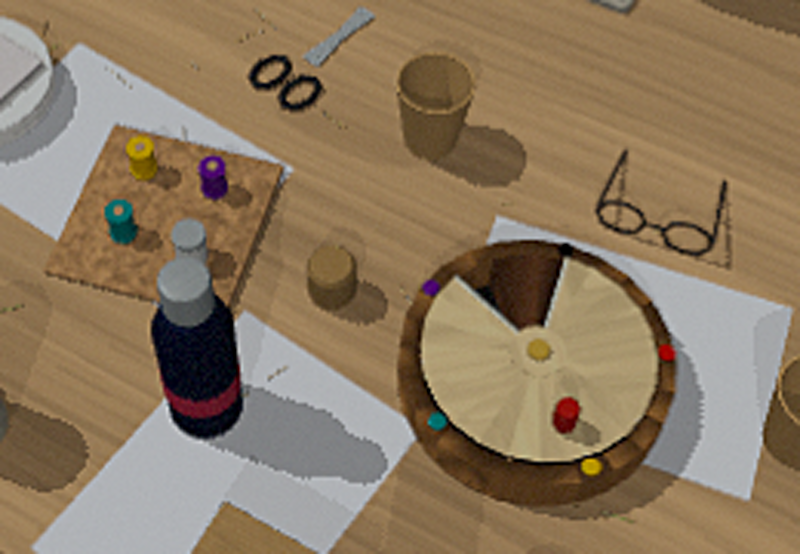

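The top crop shows the organiser at left, with the hub at (277,224), knob top (228,162), purple stud (393,240), teal (331,123), yellow (198,147) and red (178,280). The purple spool is at (645,265), on the board's near-left corner. The opening faces down-right. The scene view puts the black stud at crop (566,247).

```bash
cat > m.py <<'E'
from h import *
from scipy.optimize import least_squares
def cen(img,uv,r=5):
    # saturation-contrast-weighted centroid around uv
    u,v=np.round(uv).astype(int); P=img[v-r:v+r+1,u-r:u+r+1].astype(float)
    c=img[v,u].astype(float); w=np.clip(1-np.linalg.norm(P-c,axis=2)/60,0,1)
    yy,xx=np.mgrid[v-r:v+r+1,u-r:u+r+1]; return np.array([(w*xx).sum(),(w*yy).sum()])/w.sum()
E
python3 - <<'E'
from m import *
np.set_printoptions(precision=4,suppress=True)
a=manip.snapshot('top'); b=manip.snapshot('scene')
k=260/800
T=lambda x,y:(90+x*k,110+y*k); S=lambda x,y:(150+x*k,120+y*k)
ta=dict(purple=T(393,240),teal=T(331,123),yellow=T(198,147),red=T(178,280))
tb=dict(purple=S(431,288),teal=S(437,422),yellow=S(592,467),red=S(667,353),black=S(566,249))
obs=[]
for p,d in((a,ta),(b,tb)):
  for n,uv in d.items():
    c=cen(p['img'],uv,4); print(n,uv,c,onz(p,c,.057)[:2]); obs.append((p,n,c))
# order anticlockwise from above: find from top: angles
order={}
def f(x):
  r=[]
  for p,n,c in obs:
    th=x[2]+sg[n]*2*np.pi/5
    r+=list(onz(p,c,.0565)[:2]-(x[:2]+.116*np.array([np.cos(th),np.sin(th)])))
  return np.array(r)
# img top: up=+x, left=+y. anticlockwise: teal(up-right)->yellow(up-left)->red(left-down)->black->purple
sg=dict(teal=0,yellow=1,red=2,black=3,purple=4)
s=least_squares(f,[.57,.21,0.]);x=s.x;print(x,f(x).reshape(-1,2)*1e3)
knt=cen(a['img'],T(228,160),4); kns=cen(b['img'],S(568,405),4)
for p,c in((a,knt),(b,kns)):
  q=onz(p,c,.09)[:2];print('knob',c,q,np.hypot(*(q-x[:2])),np.degrees(np.arctan2(*(q-x[:2])[::-1])))
for n,i in sg.items():print(n,np.degrees(x[2])+72*i)
for p,n in((a,T(645,265)),(b,S(213,165))):
  for q in manip.silhouettes(p,'purple_spool_centre')[:2]:
    m=q['pixels'];yy,xx=np.where(m);print(q['score'],q['at'],m.sum(),xx.min(),xx.max(),yy.min(),yy.max())
  print('spool top',onz(p,n,.05)[:2],onz(p,n,.045)[:2])
hsv=cv2.cvtColor(a['img'],cv2.COLOR_RGB2HSV)
for p in(a,b):
  hsv=cv2.cvtColor(p['img'],cv2.COLOR_RGB2HSV);m=((hsv[...,0]>125)&(hsv[...,0]<155)&(hsv[...,1]>90)).astype(np.uint8)
  n,l,st,ce=cv2.connectedComponentsWithStats(m)
  for i in range(1,n):
    if st[i,4]>6: print(st[i],ce[i],onz(p,ce[i],.03)[:2])
  for z in(0.01,.05):print(z)
E
```

```text
purple (217.72500000000002, 188.0) [217.3394 187.2556] [0.5581 0.0897]
teal (197.575, 149.975) [196.9536 149.3187] [0.6761 0.1573]
yellow (154.35000000000002, 157.775) [153.9058 157.0845] [0.6487 0.2913]
red (147.85, 201.0) [147.2521 200.3416] [0.5127 0.3053]
purple (290.07500000000005, 213.60000000000002) [289.5342 212.9498] [0.5611 0.0924]
teal (292.025, 257.15) [291.7497 256.4186] [0.6788 0.1604]
yellow (342.4, 271.775) [341.5488 271.0422] [0.6505 0.2928]
red (366.775, 234.72500000000002) [366.148  234.1058] [0.5157 0.3072]
black (333.95000000000005, 200.925) [333.1278 201.2101] [0.4624 0.1838]
[ 0.5722  0.2063 -0.4212] [[-1.6    -1.2464]
 [-1.7794 -1.4536]
 [-1.2448 -0.8644]
 [-1.7183 -1.3979]
 [ 1.0068  1.3628]
 [ 0.5654  1.5122]
 [ 0.3048  0.4799]
 [ 1.0044  0.3166]
 [ 3.4611  1.2907]]
knob [162.8578 162.2883] [0.6272 0.2546] 0.07323780343927327 41.2730115267951
knob [334.0672 252.3223] [0.6278 0.256 ] 0.07464731419281447 41.772793890408174
teal -24.13420297100683
yellow 47.86579702899317
red 119.86579702899317
black 191.86579702899317
purple 263.86579702899314
0.44 [299.8, 195
[... 512 characters left out ...]
7] [299.0851 195.9149] [ 0.5391 -0.1671]
0.01
0.05
[419  14   6   6  12] [420.75  16.25] [-0.5457  0.1154]
[468  53   5   6   7] [470.      55.7143] [-0.4003  0.3524]
[443  56   6   4   8] [445.5    57.875] [-0.3456  0.2775]
[214 171  10  14  93] [218.9247 177.5806] [ 0.5419 -0.1626]
[287 211   6   5  23] [289.7826 213.087 ] [0.546  0.0873]
[491 280  11  13 103] [495.2913 285.4078] [0.4731 0.6516]
[454 299  12  11 105] [459.3429 304.1714] [0.57   0.5862]
[462 311  13  12 119] [468.3277 316.395 ] [0.59   0.6136]
[465 327  13  12 118] [471.1441 332.8136] [0.6273 0.6299]
[266 342  31  16  55] [279.0909 352.5818] [0.9078 0.2461]
[496 353  13  13 135] [502.2    358.7407] [0.6511 0.707 ]
0.01
0.05
```

Request:
jog_arm --rows '[[[0.1,-0.067,-0.026,0.007,0,0,-0.02],[0.1,-0.134,-0.052,0.014,0,0,-0.04],[0.1,-0.2,-0.077,0.021,0,0,-0.06],[0.1,-0.267,-0.103,0.029,0,0,-0.08],[0.1,-0.334,-0.129,0.036,0,0,-0.1],[0.1,-0.4,-0.155,0.043,0,0,-0.12],[0.1,-0.45,-0.174,0.05,0,0,-0.14],[0.1,-0.48,-0.185,0.052,0,0,-0.157]]]'

```text
t: 2.9
tool_pos: [0.5169, 0.3522, 0.3654]
ee_rot: [[-0.994, 0.108, 0.001], [0.108, 0.994, -0.001], [-0.001, -0.001, -1.0]]
contact_force: [0.7, 0.7, -0.1]
gripper_width: 0.0512
grip_force: 0.0
```

```bash
cat > g.py <<'E'
# usage: python3 g.py x y z [yaw_deg of closing axis] -> shift/turn fractions for TCP target
from h import *; import sys
from scipy.spatial.transform import Rotation as Ro
a=[float(v) for v in sys.argv[1:]]; s=manip.sense(); R=np.array(s['ee_rot']); p=np.array(s['tool_pos'])
yaw=np.radians(a[3] if len(a)>3 else 84); y=np.array([np.cos(yaw),np.sin(yaw),0]); z=np.array([0,0,-1.]); G=np.column_stack([np.cross(y,z),y,z])
print('t',s['t'],'pos',p.round(4),'w',round(s['gripper_width'],4),'F',np.round(s['contact_force'],1),'yaw',np.degrees(np.arctan2(R[1,1],R[0,1])).round(2))
print('shift',(R.T@(np.array(a[:3])-p)/.75).round(4),'turn',(Ro.from_matrix(R.T@G).as_rotvec()/(np.pi/2)).round(4))
E
python3 g.py .628 .255 .35
```

```text
t 2.9 pos [0.5169 0.3522 0.3654] w 0.0512 F [ 0.7  0.7 -0.1] yaw 83.81
shift [-0.1612 -0.1129  0.0208] turn [-0.0008  0.0006 -0.0021]
```

Request:
jog_arm --rows '[[[0.1,-0.05,-0.035,0.006,0,0,0],[0.1,-0.1,-0.07,0.013,0,0,0],[0.1,-0.14,-0.1,0.02,0,0,0],[0.1,-0.161,-0.113,0.04,0,0,0],[0.1,-0.161,-0.113,0.06,0,0,0],[0.1,-0.161,-0.113,0.08,0,0,0],[0.1,-0.161,-0.113,0.08,0,0,0],[0.1,-0.161,-0.113,0.08,0,0,0]]]'

```text
t: 3.7
tool_pos: [0.6239, 0.2606, 0.305]
ee_rot: [[-0.995, 0.103, -0.002], [0.103, 0.995, 0.001], [0.002, 0.0, -1.0]]
contact_force: [-0.2, -1.0, -0.2]
gripper_width: 0.0516
grip_force: 0.0
```

```bash
python3 g.py .628 .255 .264; python3 -c "
from h import *
p=manip.snapshot('scene');cv2.imwrite('pics/s1.png',cv2.resize(p['img'][90:300,210:430,::-1],(620,592)))"
```

```text
t 3.7 pos [0.6239 0.2606 0.305 ] w 0.0516 F [-0.2 -1.  -0.2] yaw 84.11
shift [-0.0063 -0.0069  0.0547] turn [ 0.0002 -0.0013  0.0012]
```

View pics/s1.png

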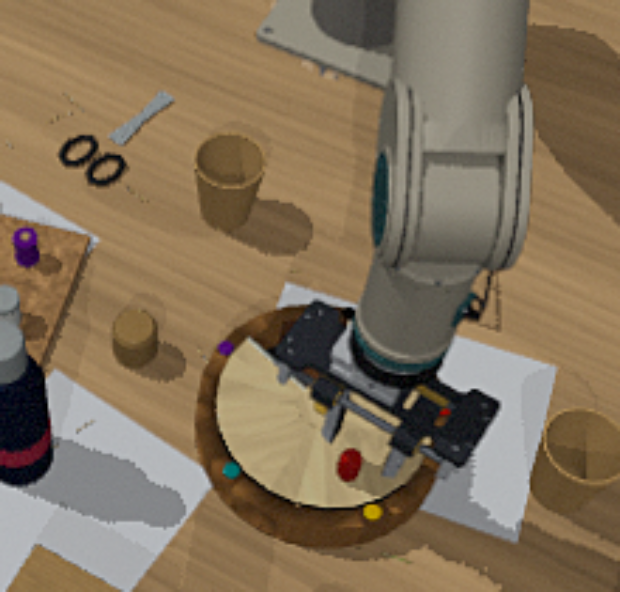

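The fingers straddle the red knob at (348,465). Next I descend and grip it.

Request:
jog_arm --rows '[[[0.1,-0.004,-0.007,0.015,0,0,0],[0.1,-0.005,-0.007,0.03,0,0,0],[0.1,-0.005,-0.007,0.045,0,0,0],[0.1,-0.005,-0.007,0.054,0,0,0],[-1,-0.005,-0.007,0.054,0,0,0],[-1,-0.005,-0.007,0.054,0,0,0],[-1,-0.005,-0.007,0.054,0,0,0],[-1,-0.005,-0.007,0.054,0,0,0]]]'

```text
t: 4.55
tool_pos: [0.629, 0.2531, 0.2658]
ee_rot: [[-0.994, 0.106, 0.001], [0.106, 0.994, 0.001], [-0.001, 0.001, -1.0]]
contact_force: [1.4, 2.4, -1.0]
gripper_width: 0.0232
grip_force: 1.3
```

```bash
cat > arc.py <<'E'
# arc waypoints: python3 arc.py a0 a1 n r -> shift fractions relative to pose at a0
import sys; from h import *
a0,a1,n,r=[float(v) for v in sys.argv[1:]]; R=np.array(manip.sense()['ee_rot'])
e=lambda a:r*np.array([np.cos(np.radians(a)),np.sin(np.radians(a)),0])
for a in np.linspace(a0,a1,int(n)+1)[1:]: print((R.T@(e(a)-e(a0))/.75).round(3))
E
python3 g.py .5802 .2809 .264; python3 arc.py 41.5 83.9 12 .075
```

```text
t 4.55 pos [0.629  0.2531 0.2658] w 0.0232 F [ 1.4  2.4 -1. ] yaw 83.91
shift [0.0686 0.0299 0.0023] turn [ 0.0009  0.0007 -0.001 ]
[0.005 0.004 0.   ]
[0.01  0.008 0.   ]
[ 0.015  0.011 -0.   ]
[ 0.02   0.014 -0.   ]
[ 0.026  0.017 -0.   ]
[ 0.031  0.019 -0.   ]
[ 0.037  0.021 -0.   ]
[ 0.043  0.023 -0.   ]
[ 0.049  0.024 -0.   ]
[ 0.055  0.025 -0.   ]
[ 0.061  0.026 -0.   ]
[ 0.067  0.026 -0.   ]
```

Request:
jog_arm --rows '[[[-1,0,0,0,0,0,0],[-1,0,0,0,0,0,0],[-1,0.005,0.004,0,0,0,0],[-1,0.01,0.008,0,0,0,0],[-1,0.015,0.011,0,0,0,0],[-1,0.02,0.014,0,0,0,0],[-1,0.026,0.017,0,0,0,0],[-1,0.031,0.019,0,0,0,0]]]'

```text
t: 5.35
tool_pos: [0.6071, 0.2709, 0.2657]
ee_rot: [[-0.994, 0.105, 0.002], [0.105, 0.994, 0.003], [-0.002, 0.003, -1.0]]
contact_force: [3.9, 3.1, -0.2]
gripper_width: 0.0215
grip_force: 30.0
```

Request:
jog_arm --rows '[[[-1,0.006,0.002,0,0,0,0],[-1,0.012,0.004,0,0,0,0],[-1,0.018,0.005,0,0,0,0],[-1,0.024,0.006,0,0,0,0],[-1,0.03,0.007,0,0,0,0],[-1,0.036,0.007,0,0,0,0],[-1,0.036,0.007,0,0,0,0],[-1,0.036,0.007,0,0,0,0]]]'

```text
t: 6.15
tool_pos: [0.5796, 0.2796, 0.2657]
ee_rot: [[-0.995, 0.104, -0.001], [0.104, 0.995, 0.003], [0.001, 0.003, -1.0]]
contact_force: [0.8, 5.5, 2.2]
gripper_width: 0.0213
grip_force: 30.0
```

```bash
python3 g.py .5802 .2809 .264
```

```text
t 6.15 pos [0.5796 0.2796 0.2657] w 0.0213 F [0.8 5.5 2.2] yaw 84.02
shift [-0.0006  0.0017  0.0022] turn [ 0.0018 -0.0008  0.0002]
```

Request:
jog_arm --rows '[[[0.1,0,0,0,0,0,0],[0.1,0,0,0,0,0,0],[0.1,0,0,0,0,0,0],[0.1,0,0,-0.02,0,0,0],[0.1,0,0,-0.06,0,0,0],[0.1,0,0,-0.1,0,0,0],[0.1,0,0,-0.12,0,0,0],[0.1,0,0,-0.12,0,0,0]]]'

```text
t: 6.95
tool_pos: [0.5816, 0.2774, 0.3587]
ee_rot: [[-0.994, 0.107, 0.005], [0.107, 0.994, 0.002], [-0.005, 0.003, -1.0]]
contact_force: [0.8, 0.0, -0.7]
gripper_width: 0.0517
grip_force: 0.0
```

```bash
python3 g.py .539 -.165 .33
```

```text
t 6.95 pos [0.5816 0.2774 0.3587] w 0.0517 F [ 0.8  0.  -0.7] yaw 83.88
shift [-0.0062 -0.5927  0.0367] turn [ 0.0018  0.003  -0.0013]
```

Request:
jog_arm --rows '[[[0.1,-0.001,-0.06,0,0,0.003,0],[0.1,-0.001,-0.12,0,0,0.003,0],[0.1,-0.002,-0.18,0,0,0.003,0],[0.1,-0.002,-0.24,0,0,0.003,0],[0.1,-0.003,-0.3,0,0,0.003,0],[0.1,-0.004,-0.36,0,0,0.003,0],[0.1,-0.005,-0.42,0,0,0.003,0],[0.1,-0.006,-0.47,0.005,0,0.003,0]]]'

```text
t: 7.75
tool_pos: [0.547, -0.0765, 0.3511]
ee_rot: [[-0.994, 0.108, -0.006], [0.108, 0.994, -0.0], [0.006, -0.001, -1.0]]
contact_force: [0.8, 0.2, -0.2]
gripper_width: 0.0517
grip_force: 0.0
```

```bash
python3 - <<'E'
from m import *
np.set_printoptions(precision=4,suppress=True)
p=manip.snapshot('top'); save(p,'t2.png')
cv2.imwrite('pics/t2c.png',cv2.resize(p['img'][110:290,90:350,::-1],(800,554),interpolation=cv2.INTER_CUBIC))
E
python3 g.py .539 -.165 .30
```

```text
t 7.8 pos [ 0.5458 -0.0837  0.3503] w 0.0519 F [-0.3 -4.8  0.2] yaw 83.33
shift [-0.0041 -0.1083  0.0678] turn [-0.0042 -0.0047 -0.0075]
```

View pics/t2c.png

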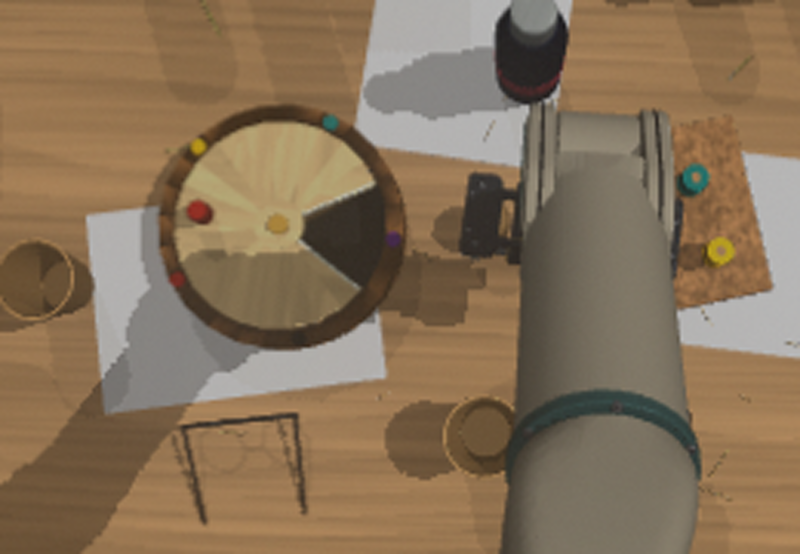

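The opening is now centred on the purple stud at (393,240), with its edges at (375,185) and (360,288). Next is the spool.

Request:
jog_arm --rows '[[[0.1,-0.001,-0.03,0.01,0,0,0],[0.1,-0.002,-0.06,0.02,0,0,0],[0.1,-0.003,-0.09,0.03,0,0,0],[0.1,-0.004,-0.108,0.05,0,0,0],[0.1,-0.004,-0.108,0.068,0,0,0],[0.1,-0.004,-0.108,0.068,0,0,0],[0.1,-0.004,-0.108,0.068,0,0,0],[0.1,-0.004,-0.108,0.068,0,0,0]]]'

```text
t: 8.6
tool_pos: [0.5425, -0.1531, 0.3007]
ee_rot: [[-0.995, 0.104, -0.004], [0.104, 0.995, 0.001], [0.004, 0.001, -1.0]]
contact_force: [0.5, 0.1, 0.8]
gripper_width: 0.0515
grip_force: 0.0
```

```bash
python3 g.py .539 -.165 .217;  python3 -c "
from h import *
p=manip.snapshot('scene');cv2.imwrite('pics/s3.png',cv2.resize(p['img'][120:250,140:290,::-1],(690,598),interpolation=cv2.INTER_CUBIC))"
```

```text
t 8.6 pos [ 0.5425 -0.1531  0.3007] w 0.0515 F [0.5 0.1 0.8] yaw 84.03
shift [ 0.0025 -0.0164  0.1115] turn [ 0.0004 -0.0027  0.0003]
```

View pics/s3.png

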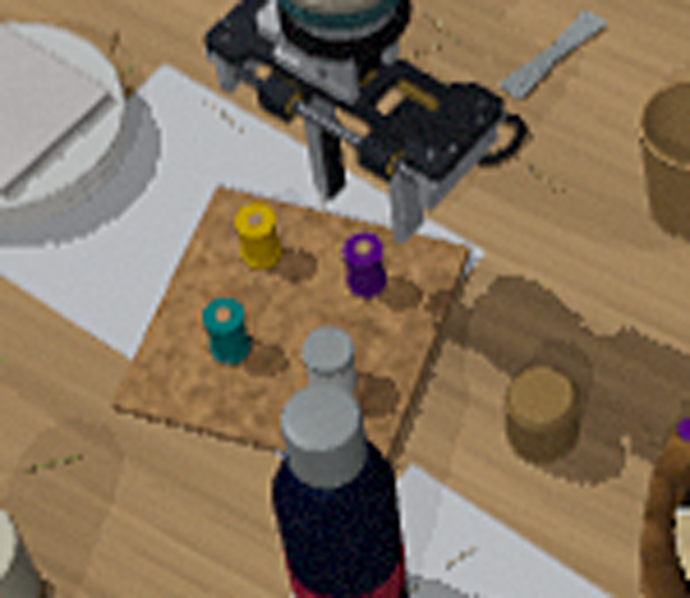

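The fingers hang above the purple spool, whose top is at (363,246), and the neighbouring things are clear. I descend and grip it.

Request:
jog_arm --rows '[[[0.1,0.0025,-0.016,0.02,0,-0.003,0],[0.1,0.0025,-0.016,0.04,0,-0.003,0],[0.1,0.0025,-0.016,0.06,0,-0.003,0],[0.1,0.0025,-0.016,0.08,0,-0.003,0],[0.1,0.0025,-0.016,0.1,0,-0.003,0],[0.1,0.0025,-0.016,0.111,0,-0.003,0],[0.1,0.0025,-0.016,0.111,0,-0.003,0],[0.1,0.0025,-0.016,0.111,0,-0.003,0]]]'

```text
t: 9.45
tool_pos: [0.5389, -0.1659, 0.2177]
ee_rot: [[-0.994, 0.106, 0.001], [0.106, 0.994, -0.0], [-0.001, -0.0, -1.0]]
contact_force: [-0.7, -1.0, 0.3]
gripper_width: 0.0517
grip_force: 0.0
```

Request:
jog_arm --rows '[[[-1,0,0,0,0,0,0],[-1,0,0,0,0,0,0],[-1,0,0,0,0,0,0],[-1,0,0,0,0,0,0],[-1,0,0,0,0,0,0],[-1,0,0,0,0,0,0],[-1,0,0,0,0,0,0],[-1,0,0,0,0,0,0]]]'

```text
t: 10.25
tool_pos: [0.5387, -0.1661, 0.2175]
ee_rot: [[-0.994, 0.106, 0.001], [0.106, 0.994, -0.0], [-0.001, -0.0, -1.0]]
contact_force: [-0.8, 0.0, 5.3]
gripper_width: 0.0267
grip_force: 30.0
```

Request:
jog_arm --rows '[[[-1,0,0,-0.01,0,0,0],[-1,0,0,-0.03,0,0,0],[-1,0,0,-0.06,0,0,0],[-1,0,0,-0.09,0,0,0],[-1,0,0,-0.12,0,0,0],[-1,0,0,-0.14,0,0,0],[-1,0,0,-0.16,0,0,0],[-1,0,0,-0.16,0,0,0]]]'

```text
t: 11.05
tool_pos: [0.539, -0.1663, 0.339]
ee_rot: [[-0.994, 0.106, 0.003], [0.106, 0.994, -0.001], [-0.003, -0.001, -1.0]]
contact_force: [0.3, 0.4, -0.8]
gripper_width: 0.0265
grip_force: 30.0
```

```bash
python3 g.py .5652 .1407 .34;  python3 -c "
from m import *
p=manip.snapshot('scene');cv2.imwrite('pics/s4.png',cv2.resize(p['img'][100:230,140:290,::-1],(690,598),interpolation=cv2.INTER_CUBIC))
g=np.array(manip.sense()['tool_pos'])-[0,0,.18];print(g,[np.round(proj(p,g+[0,0,d]),1) for d in(.014,-.006,-.026)])
for q in manip.silhouettes(p,'purple_spool_centre')[:2]:
    y,x=np.where(q['pixels']);print(q['score'],q['at'],x.min(),x.max(),y.min(),y.max())"
```

```text
t 11.05 pos [ 0.539  -0.1663  0.339 ] w 0.0265 F [ 0.3  0.4 -0.8] yaw 83.91
shift [ 0.0086  0.4107 -0.0016] turn [-0.0004  0.002  -0.001 ]
[ 0.53856034 -0.16617079  0.15779177] [array([214.8, 147.2]), array([215.4, 151.7]), array([216., 156.])]
0.58 [212.3, 152.3] 211 216 146 160
0.56 [324.9, 238.7] 287 362 202 269
```

View pics/s4.png

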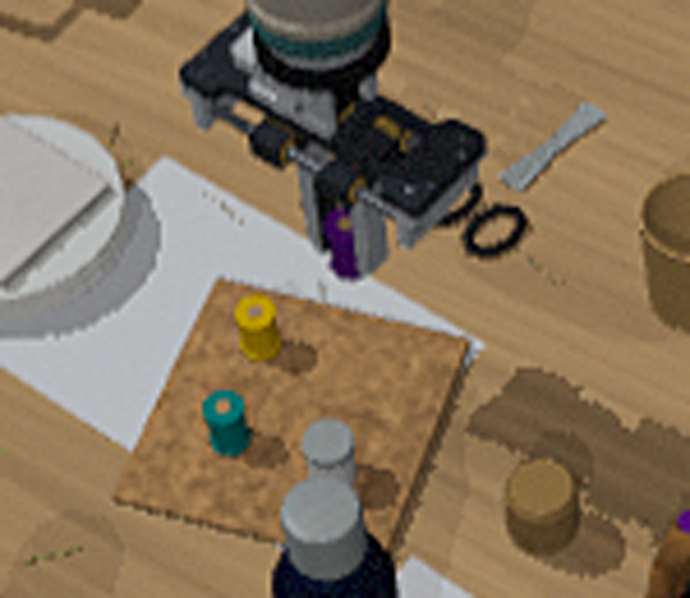

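The spool is gripped upright, with its top at (343,222) and bottom at (348,272). I carry it over the compartment.

Request:
jog_arm --rows '[[[-1,0.001,0.04,0,0,0,0],[-1,0.002,0.1,0,0,0,0],[-1,0.003,0.16,0,0,0,0],[-1,0.005,0.22,0,0,0,0],[-1,0.006,0.28,0,0,0,0],[-1,0.007,0.34,0,0,0,0],[-1,0.008,0.38,0,0,0,0],[-1,0.009,0.41,0,0,0,0]]]'

```text
t: 11.95
tool_pos: [0.5637, 0.1434, 0.3357]
ee_rot: [[-0.995, 0.103, -0.002], [0.103, 0.995, 0.0], [0.002, 0.0, -1.0]]
contact_force: [-0.2, -0.6, -0.5]
gripper_width: 0.0266
grip_force: 30.0
```

Request:
jog_arm --rows '[[[-1,0,0,0.01,0,0,0],[-1,0,0,0.02,0,0,0],[-1,0,0,0.03,0,0,0],[-1,0,0,0.04,0,0,0],[-1,0,0,0.05,0,0,0],[-1,0,0,0.05,0,0,0],[-1,0,0,0.05,0,0,0],[-1,0,0,0.05,0,0,0]]]'

```text
t: 12.75
tool_pos: [0.5646, 0.1403, 0.3]
ee_rot: [[-0.994, 0.106, 0.001], [0.106, 0.994, 0.0], [-0.001, 0.0, -1.0]]
contact_force: [0.4, 0.4, -0.8]
gripper_width: 0.0269
grip_force: 30.0
```

```bash
python3 g.py .5652 .1407 .214;  python3 -c "
from m import *
p=manip.snapshot('scene');cv2.imwrite('pics/s5.png',cv2.resize(p['img'][150:280,260:410,::-1],(690,598),interpolation=cv2.INTER_CUBIC))"
```

```text
t 12.75 pos [0.5646 0.1403 0.3   ] w 0.0269 F [ 0.4  0.4 -0.8] yaw 83.91
shift [-0.0006  0.0006  0.1146] turn [ 0.0002  0.0004 -0.001 ]
```

View pics/s5.png

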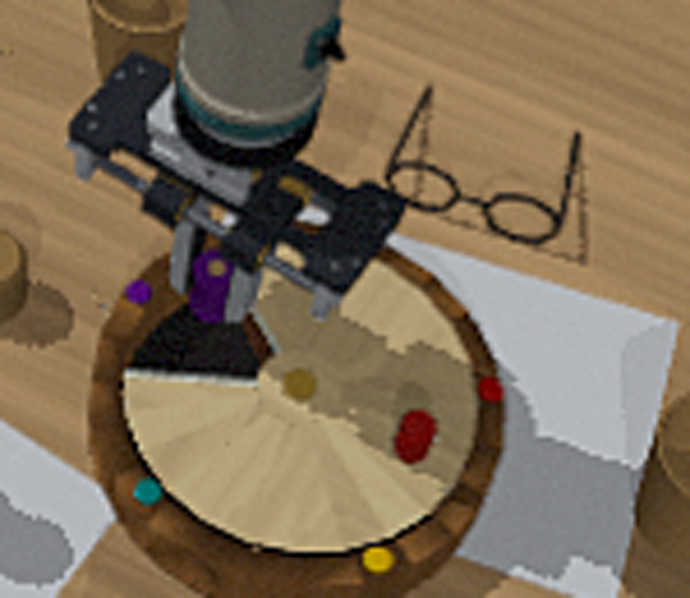

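The spool hangs above the opening at about (210,285), with room on all sides. I lower it.

Request:
jog_arm --rows '[[[-1,-0.0005,0.0005,0.02,0,0,0],[-1,-0.0005,0.0005,0.04,0,0,0],[-1,-0.0005,0.0005,0.06,0,0,0],[-1,-0.0005,0.0005,0.08,0,0,0],[-1,-0.0005,0.0005,0.095,0,0,0],[-1,-0.0005,0.0005,0.105,0,0,0],[-1,-0.0005,0.0005,0.11,0,0,0],[-1,-0.0005,0.0005,0.114,0,0,0]]]'

```text
t: 13.6
tool_pos: [0.565, 0.1408, 0.214]
ee_rot: [[-0.994, 0.106, 0.0], [0.106, 0.994, 0.0], [-0.0, 0.0, -1.0]]
contact_force: [0.6, 0.6, -0.2]
gripper_width: 0.0265
grip_force: 30.0
```

Request:
jog_arm --rows '[[[-1,0,0,0.001,0,0,0],[-1,0,0,0.002,0,0,0],[-1,0,0,0.002,0,0,0],[-1,0,0,0.002,0,0,0],[-1,0,0,0.002,0,0,0],[-1,0,0,0.002,0,0,0],[-1,0,0,0.002,0,0,0],[-1,0,0,0.002,0,0,0]]]'

```text
t: 14.4
tool_pos: [0.5649, 0.1407, 0.2127]
ee_rot: [[-0.994, 0.106, 0.0], [0.106, 0.994, 0.0], [-0.0, 0.0, -1.0]]
contact_force: [-0.9, -0.4, -1.3]
gripper_width: 0.0267
grip_force: 30.0
```

Release with a small opening, then lift straight up.

Request:
jog_arm --rows '[[[-0.2,0,0,0,0,0,0],[-0.15,0,0,0,0,0,0],[-0.15,0,0,0,0,0,0],[-0.15,0,0,0,0,0,0],[-0.15,0,0,-0.015,0,0,0],[-0.15,0,0,-0.04,0,0,0],[-0.15,0,0,-0.07,0,0,0],[-0.15,0,0,-0.1,0,0,0]]]'

```text
t: 15.2
tool_pos: [0.5648, 0.1407, 0.2891]
ee_rot: [[-0.994, 0.106, 0.0], [0.106, 0.994, 0.0], [-0.0, 0.0, -1.0]]
contact_force: [0.6, 0.5, 0.1]
gripper_width: 0.04
grip_force: 0.0
```

Request:
jog_arm --rows '[[[0.1,0,0.02,-0.05,0,0,0],[0.1,0,0.06,-0.09,0,0,0],[0.1,0,0.1,-0.09,0,0,0],[0.1,0,0.14,-0.09,0,0,0],[0.1,0,0.17,-0.09,0,0,0],[0.1,0,0.186,-0.09,0,0,0],[0.1,0,0.186,-0.09,0,0,0],[0.1,0,0.186,-0.09,0,0,0]]]'

```text
t: 16.0
tool_pos: [0.5797, 0.2782, 0.3552]
ee_rot: [[-0.994, 0.107, -0.0], [0.107, 0.994, -0.001], [0.0, -0.001, -1.0]]
contact_force: [-0.6, 0.0, 0.9]
gripper_width: 0.0518
grip_force: 0.0
```

```bash
python3 g.py .580 .280 .2655;  python3 -c "
from m import *
p=manip.snapshot('scene');cv2.imwrite('pics/s6.png',cv2.resize(p['img'][150:280,260:410,::-1],(690,598),interpolation=cv2.INTER_CUBIC))
print([np.round((np.array(proj(p,[.5652,.1407,z]))-[260,150])*4.6) for z in(.005,.045)])"
```

```text
t 16.0 pos [0.5797 0.2782 0.3552] w 0.0518 F [-0.6  0.   0.9] yaw 83.87
shift [-0.0002  0.0026  0.1196] turn [-0.0009 -0.0001 -0.0015]
[array([195., 369.]), array([201., 338.])]
```

View pics/s6.png

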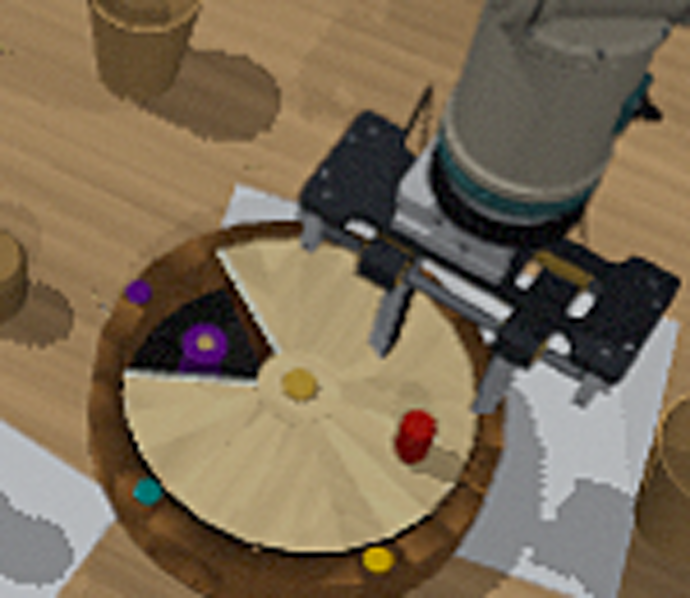

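The spool stands upright in the compartment, with its top at (205,342) against (201,338) expected. I grip the knob again and turn the cover back by 72°.

Request:
jog_arm --rows '[[[0.1,0,0.0026,0.03,0,0,0],[0.1,0,0.0026,0.06,0,0,0],[0.1,0,0.0026,0.09,0,0,0],[0.1,0,0.0026,0.11,0,0,0],[0.1,0,0.0026,0.119,0,0,0],[0.1,0,0.0026,0.119,0,0,0],[-1,0,0.0026,0.119,0,0,0],[-1,0,0.0026,0.119,0,0,0]]]'

```text
t: 16.85
tool_pos: [0.5803, 0.2815, 0.267]
ee_rot: [[-0.994, 0.106, 0.002], [0.106, 0.994, 0.001], [-0.002, 0.001, -1.0]]
contact_force: [-0.2, -0.7, 0.7]
gripper_width: 0.0388
grip_force: 0.0
```

Request:
jog_arm --rows '[[[-1,0,0,0,0,0,0],[-1,0,0,0,0,0,0],[-1,0,0,0,0,0,0],[-1,0,0,0,0,0,0],[-1,0,0,0,0,0,0],[-1,0,0,0,0,0,0],[-1,0,0,0,0,0,0],[-1,0,0,0,0,0,0]]]'

```text
t: 17.65
tool_pos: [0.58, 0.2805, 0.2665]
ee_rot: [[-0.994, 0.107, 0.0], [0.107, 0.994, -0.001], [-0.0, -0.001, -1.0]]
contact_force: [-1.3, -3.5, 5.9]
gripper_width: 0.0215
grip_force: 30.0
```

```bash
python3 g.py .6456 .2218 .2655; python3 arc.py 83.9 11.9 20 .075
```

```text
t 17.65 pos [0.58   0.2805 0.2665] w 0.0215 F [-1.3 -3.5  5.9] yaw 83.88
shift [-0.0953 -0.0685  0.0014] turn [-0.0008  0.0001 -0.0013]
[-0.006 -0.     0.   ]
[-0.013 -0.001  0.   ]
[-0.019 -0.002  0.   ]
[-0.025 -0.003  0.   ]
[-0.031 -0.005  0.   ]
[-0.037 -0.007  0.   ]
[-0.043 -0.01   0.   ]
[-0.048 -0.012  0.   ]
[-0.054 -0.016  0.   ]
[-0.059 -0.019  0.   ]
[-0.064 -0.023  0.   ]
[-0.068 -0.027  0.   ]
[-0.073 -0.032  0.   ]
[-0.077 -0.036  0.   ]
[-0.081 -0.041  0.   ]
[-0.084 -0.046  0.   ]
[-0.088 -0.052  0.   ]
[-0.091 -0.057  0.   ]
[-0.093 -0.063  0.   ]
[-0.095 -0.069  0.   ]
```

Request:
jog_arm --rows '[[[-1,-0.006,0,0,0,0,0],[-1,-0.013,-0.001,0,0,0,0],[-1,-0.019,-0.002,0,0,0,0],[-1,-0.025,-0.003,0,0,0,0],[-1,-0.031,-0.005,0,0,0,0],[-1,-0.037,-0.007,0,0,0,0],[-1,-0.043,-0.01,0,0,0,0],[-1,-0.048,-0.012,0,0,0,0]]]'

```text
t: 18.45
tool_pos: [0.6142, 0.2683, 0.2664]
ee_rot: [[-0.994, 0.106, -0.002], [0.106, 0.994, -0.001], [0.002, -0.001, -1.0]]
contact_force: [-4.8, -3.0, 7.8]
gripper_width: 0.0209
grip_force: 30.0
```

Request:
jog_arm --rows '[[[-1,-0.006,-0.004,0,0,0,0],[-1,-0.011,-0.007,0,0,0,0],[-1,-0.016,-0.011,0,0,0,0],[-1,-0.02,-0.015,0,0,0,0],[-1,-0.025,-0.02,0,0,0,0],[-1,-0.029,-0.024,0,0,0,0],[-1,-0.033,-0.029,0,0,0,0],[-1,-0.036,-0.034,0,0,0,0]]]'

```text
t: 19.25
tool_pos: [0.6382, 0.2414, 0.2665]
ee_rot: [[-0.994, 0.105, -0.001], [0.105, 0.994, 0.002], [0.002, 0.001, -1.0]]
contact_force: [-3.1, 0.9, 6.1]
gripper_width: 0.021
grip_force: 30.0
```

Request:
jog_arm --rows '[[[-1,-0.004,-0.006,0,0,0,0],[-1,-0.007,-0.011,0,0,0,0],[-1,-0.009,-0.017,0,0,0,0],[-1,-0.011,-0.023,0,0,0,0],[-1,-0.011,-0.023,0,0,0,0],[-1,-0.011,-0.023,0,0,0,0],[-1,-0.011,-0.023,0,0,0,0],[-1,-0.011,-0.023,0,0,0,0]]]'

```text
t: 20.05
tool_pos: [0.6452, 0.2225, 0.2665]
ee_rot: [[-0.994, 0.106, 0.0], [0.106, 0.994, 0.0], [-0.0, 0.0, -1.0]]
contact_force: [-1.8, -0.6, 5.7]
gripper_width: 0.0215
grip_force: 30.0
```

```bash
python3 g.py .6456 .2218 .2655
```

```text
t 20.05 pos [0.6452 0.2225 0.2665] w 0.0215 F [-1.8 -0.6  5.7] yaw 83.92
shift [-0.0007 -0.0009  0.0013] turn [ 0.0003  0.0001 -0.0009]
```

Release, lift, and back away to the side so the cameras can see.

Request:
jog_arm --rows '[[[0.1,0,0,0,0,0,0],[0.1,0,0,0,0,0,0],[0.1,0,0,0,0,0,0],[0.1,0,0,0,0,0,0],[0.1,0,0,-0.03,0,0,0],[0.1,0,0,-0.07,0,0,0],[0.1,0,0,-0.11,0,0,0],[0.1,0,0,-0.15,0,0,0]]]'

```text
t: 20.85
tool_pos: [0.6451, 0.2223, 0.3793]
ee_rot: [[-0.994, 0.106, -0.0], [0.106, 0.994, -0.0], [0.0, -0.0, -1.0]]
contact_force: [-1.0, -0.3, 0.7]
gripper_width: 0.0516
grip_force: 0.0
```

Request:
jog_arm --rows '[[[0.1,0,-0.04,-0.01,0,0,0],[0.1,0.01,-0.1,-0.01,0,0,0],[0.1,0.03,-0.16,-0.01,0,0,0],[0.1,0.05,-0.22,-0.01,0,0,0],[0.1,0.07,-0.28,-0.01,0,0,0],[0.1,0.09,-0.34,-0.01,0,0,0],[0.1,0.1,-0.4,-0.01,0,0,0],[0.1,0.1,-0.43,-0.01,0,0,0]]]'

```text
t: 21.65
tool_pos: [0.5345, -0.0948, 0.3861]
ee_rot: [[-0.994, 0.111, -0.001], [0.111, 0.994, -0.002], [0.001, -0.002, -1.0]]
contact_force: [0.4, -0.2, 0.0]
gripper_width: 0.0517
grip_force: 0.0
```

Run:
```python
from m import *
p=manip.snapshot('top'); q=manip.snapshot('scene')
A=cv2.resize(p['img'][130:240,120:250,::-1],(390,330),interpolation=cv2.INTER_CUBIC);B=cv2.resize(q['img'][180:290,275:405,::-1],(390,330),interpolation=cv2.INTER_CUBIC)
cv2.imwrite('pics/end.png',np.hstack([A,B]))
C=np.array([.5722,.2063])
for im in(p,q):
  u=cen(im['img'],proj(im,[.6456,.2218,.09]),4);k=onz(im,u,.09)[:2]-C;print(u,np.hypot(*k),np.degrees(np.arctan2(k[1],k[0])))
```

```text
[173.73753482 157.13053416] 0.07332136584555542 12.493298852401047
[319.9576202  251.66805381] 0.07438971381879367 13.258342843710185
```

View pics/end.png

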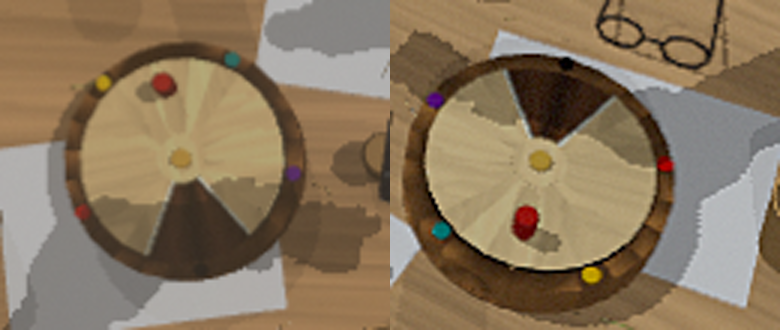

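The opening is centred on the black stud at (566,63) in the right half, with its edges at (508,70) and (617,97). The knob angle is within about 1° of target, so I hand in.

```bash
python3 -c "
from plant import manip
print(manip.close_job())"
```

```text
the job is handed in; nothing more can be done
None
```

I stood the purple spool upright in its compartment, turned the cover closed to within about 1° of the black stud, and handed the job in at about 22 s; no verdict came back.

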